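# Gauge the drill plate and hold it home on its hidden pin

### The job

Check the drill plate on the thickness gauge: push the red button down until the sprung foot rests on the plate, hold it there for about a second and let it spring up. Then take the plate by its black grip, slide it over the fixture's brass pin until the socket hidden in its underside drops on, with the brass bush over the rusty flange blank, and press it down fully home, level. The job finishes while you are still holding the plate down against the sprung seat: do not let go, and leave the other things on the bench where they are.

Things in the scene. Friction and masses are not known exactly. Their poses are not given: they have to be found in the camera images.
- plate: Loose drill plate: silvery aluminium bar 50 (x) by 190 (y) by 18 mm, about 0.45 kg, balanced under the black grip on its middle. Origin: middle of its underside; z up, y along its length. At the start it lies flat on the gauge's anvil, its +y end under the gauge's foot, its y within 0.03 rad of the gauge's.
- plate_grip (a point): Centre of the plate's upright black grip block: 20 mm thick (plate x), 46 mm long (plate y), 50 mm tall, standing on the plate's top; this point is 25 mm above the plate's top, 43 mm above its underside. Axes: the plate's.
- plate_socket (a point): Mouth of the blind socket in the plate's underside, right below the grip and so hidden from above: a round hole 16 mm across, 18 mm deep, with a 2 mm chamfer. At the plate's origin, axes the plate's.
- plate_bush (a point): Drill bush (brass ring on the plate's top, near its -y end): this point is on the underside below it, 75 mm from the socket along the plate's -y.
- gauge: Thickness gauge fixed to the table; origin on the table under the middle of the anvil, z up. Teal base 76 by 250 mm, long in y; anvil top 20 mm up; foot and button at +80 mm in y; post at +128 mm, with a teal arm, top 100 mm up. The raised foot (16 mm across) hangs only 16 mm above the plate: lift the plate a few mm and draw it out 30 mm or more along -y before raising it.
- gauge_button (a point): Centre of the top of the gauge's red push button (28 mm across), 128 mm above the table when up, right over the foot. Axes: the gauge's.
- gauge_foot (a joint): Travel of the gauge's sprung slide foot, m: 0 up, growing as the button is pushed straight down; the foot meets the plate's top at 0.016, needing about 4 N there (6 to 12 N rests it firmly); it springs up again when let go (range 0 to 0.03).
- pin_tip (a point): Centre of the top of the brass locating pin in the middle of the drill fixture, 54 mm above the table; pin 13.6 mm thick, its top 2.5 mm tapered. Axes: the fixture's (z up). At home the plate's y points the same way as the fixture's y.
- fixture: Drill fixture fixed to the table; origin on the table under the pin. Dark base 100 by 230 mm, long in y. Two steel guide posts, 10 mm thick, tops 50 mm above the table, stand at +60 mm in y and 34.5 mm to either side in x; the plate goes between them with 4.5 mm to spare each side. Steel rest bar at +80 mm in y, top 38 mm up.
- seat (a joint): Downward travel of the sprung dark steel seat (44 mm square around the pin), m: 0 up, its top then 44 mm above the table, 10 mm below the pin's tip. It carries the plate's weight; 7 to 8 N more brings the plate home at 0.006 (10 to 20 N holds it firmly), its underside on the blank and rest bar. Springs up if let go.
- blank_top (a point): Centre of the top of the rusty flange blank (52 mm across on top, 80 mm below) fixed on the fixture, 75 mm from the pin along the fixture's -y, 38 mm above the table: the drill bush belongs over it.
- bush_mid (a point): Bystander, to be left alone: rusty steel bush standing on its flange, 32 mm across, 34 mm tall. Point: about its middle.
- wrench_grip (a point): Bystander, to be left alone: wrench, 160 mm long. Point: about its middle.
- screwdriver_grip (a point): Bystander, to be left alone: screwdriver, 180 mm long. Point: about its middle.
- flange_mid (a point): Bystander, to be left alone: rusty flange ring, 100 mm across, 18 mm thick, lying flat. Point: about its middle.
- hub_mid (a point): Bystander, to be left alone: rusty stepped hub, 84 mm across, 45 mm tall. Point: about its middle.
- tin_mid (a point): Bystander, to be left alone: grey tin, 72 mm across, 100 mm tall. Point: about its middle.
There are look-alikes about, which are no part of the job. Of the things that look like the plate, the smaller one is meant. Leave any orange look-alike of the fixture alone.

How it is judged:
On the way, in this order (a step that is already met when the one before it is completed fails the run):
1. the gauge's foot is held down resting on the plate, which still lies under it (value of joint gauge_foot between 0.014 and 0.018 m and contact force between gauge_foot and plate above 0.3 N and distance of plate from where it was at the start of the episode below 0.02 m), for 0.3 s.
2. the gauge's foot has sprung up again (value of joint gauge_foot below 0.004 m), for 0.1 s.
3. the plate has dropped over the pin (horizontal distance between plate_socket and pin_tip below 0.004 m and z of plate_socket in the frame of pin_tip below -0.006 m), for 0.1 s.
At the end, for the whole second after the job is handed in: Socket on the pin (3 mm sideways), bush within 8 mm of the blank's centre, level within 0.04 rad, underside at least 14.5 mm below the pin's tip, seat down more than 4.8 mm; fingers on the plate with over 3 N (value of joint seat above 0.0048 m and horizontal distance between plate_socket and pin_tip below 0.003 m and horizontal distance between plate_bush and blank_top below 0.008 m and z of plate_socket in the frame of pin_tip below -0.0145 m and angle between plate_grip's own z axis and vertical below 0.04 rad and contact force between the fingers and plate above 3 N); the arm keeps its last pose, push and grip.
It fails at once if a bystander is moved by more than 30 mm (distance of any of bush_mid, wrench_grip, screwdriver_grip, flange_mid, hub_mid, tin_mid from where it was at the start of the episode above 0.03 m).
It also fails if it takes over 54 s, if anything falls off the work surface, if the arm or the gripper's body presses on something with over 40 N, if the wrist force passes 120 N, or if a joint passes its speed limit or range.

### The arm

A 7-joint arm with a two-finger parallel gripper is mounted at the origin on the work surface. World frame = base frame: x ahead of the robot, y to its left, z up, the work surface at z = 0. Lengths are in m, angles in rad, forces in N, time in s.
With the tool pointing down it reaches from about 0.35 to 0.9 m from the base axis. Payload 8.1 kg.
Tool frame: the origin (TCP) lies midway between the tips of the shut fingers; the grasp point (between the pads) lies 19 mm behind it (arm.hold_point_z is the distance from the TCP to the grasp point, in m); z points along the fingers, y is the direction in which the jaws open and shut (so a half turn about z gives the same grasp; the last joint's range is limited). The gripper opens to 92 mm and grips with 3 to 60 N. Pads are 19 mm wide; open, the fingers measure 130 mm over their backs; the gripper's body (75 mm by 190 mm) begins 47 mm behind the grasp point.
Start: joints at [1.091, 0.434, 0.025, 1.573, -0.012, 1.134, -0.075], TCP at [0.23, -0.581, 0.227] pointing down, gripper open.
Joint ranges: [-2.62, 2.62], [-0.44, 2.09], [-1.27, 1.32], [0.08, 2.57], [-1.32, 4.46], [0.12, 2], [-2.74, 2.74]. Speed limits (rad/s): [2.22, 2.22, 3.01, 3.01, 3.14, 3.14, 3.14].

### API

Orientations are given as a rotation vector (axis times angle).
In Python, from cell import arm gives the robot as it stands.
- The arm moves only by the shell command python3 -m pendant 'ROWS' [FORCE]. ROWS is JSON, a list of rows, each a list of 3 entries, a list of its own where there are three numbers: the shift along the tool's x, y, z in m, then the turn, a rotation vector about the tool's x, y, z in degrees, then the finger opening in m, from 0 to 0.0918. A call has 1 to 10 rows; each row shifts and turns the commanded pose from where the row before left it, along the tool's axes as they then stand; what a row does not reach is not made up. A row lasts 1/8 s, in which the tool goes at most 62.5 mm and 10.7 degrees, less where a joint would pass 70% of its speed; a pose out of reach is approached as far as the arm can. A call with a gripper value outside its range is refused whole. The fingers move at their own pace and stop on an object; FORCE is the grip in N (left out, the last holds). Time passes only in rows, so rows that do not move let the fingers close. It gives the time, the measured TCP pose, the force and the opening at its end, in the units of the state.
- arm.observe(): the state, without advancing time (a new reading comes with each control period).
- arm.get_image(name): name is "scene" or "side" or "wrist"; returns (picture, depth): 400x640x3 uint8, red, green, blue; 400x640 float32, m along the optical axis (not along the pixel's ray), 0 where there is no reading.
- arm.camera_params(name): a dict with "fovy" (degrees; the focal length in pixels is half the picture's height over the tangent of half this angle, whatever the lens; pixels are square), "cx", "cy" (the principal point, pixels), "rvec" (rotation vector, rad) and "tvec" (3), from world to camera coordinates, as OpenCV has them; the wrist camera has in their place "mount" (4x4, takes a point from camera to tool coordinates, whose origin is the TCP and whose axes are the flange's). Camera axes: x right, y down, z forward; pixel columns grow to the right and rows downward; lengths in m; the calibration is good to about 2 mm. The wrist camera is an equidistant fisheye: a pixel r from the principal point sees the ray r / f radians off the axis. A picture is of the moment at which its call begins: read the wrist's pose just before it. camera_params takes no time and is no camera call.
- arm.sign_off(): hands the job in, once; it reports no verdict.
Trained networks look in the newest picture that a camera, given by its name, has taken for a name from the list of things; names that differ only in an ending like _2 or _b are one class to them, and where a whole thing is asked for, a point or a joint stands for the part that bears it (a point fixed in the world has none). Each returns a list of dicts, best first, with "conf" (0 to 1); they miss things now and then, are a little off and sometimes report something else, mostly with a low value. They report only what shows in the picture. A call takes as long as a camera call. They do not tell look-alikes from the thing itself.
- arm.look_for(camera, label): "rect" ([centre column, centre row, width, height] in pixels, round what is visible of it).
- arm.masks_of(camera, label): "pixels" (400x640 bool, what is visible of it) and "rect" ([centre column, centre row, width, height] in pixels, round what is visible of it).
The state is a dict: "clock": time; "joints": joint angles; "dq": joint speeds; "joint_efforts": joint torques, N m; "position": TCP position; "ee_rot": TCP orientation; "force": force on the tool from outside, world axes, zero at the start; "ft_torque": the same for the moment, N m; "width": opening from 0.0 (shut) to 1.0 (fully open).
Only numpy, scipy, OpenCV 4.12 (cv2) and the standard library are available. Lean on these libraries where they do the work, as an engineer would, in place of code of your own. Each camera call takes 0.05 s, during which the arm holds its last target.

## Working session

There is one attempt and no reset: what is moved stays moved. The work goes in short steps, Python scripts to look and compute and a shell command to move; the robot and the scene stay as the last step left them, time stands still between calls to the robot, and variables do not carry over. Pictures are saved under pics/ and viewed, and the job is handed in when it is done.

```bash
ls; mkdir -p pics; python3 - <<'E'
from cell import arm
import cv2
s=arm.observe()
print({k:s[k] for k in ('clock','position','ee_rot','force','width')})
for n in ("scene","side"):
    im,d=arm.get_image(n); cv2.imwrite(f"pics/{n}0.png",im[:,:,::-1]); 
    import numpy as np
    np.save(f"{n}0.npy",d)
    print(n,arm.camera_params(n))
print(arm.camera_params("wrist"), arm.hold_point_z)
E
```

```text
pics
{'clock': 0.0, 'position': array([ 0.22970353, -0.58069773,  0.22595314]), 'ee_rot': array([-3.08450383e+00, -5.87953538e-01,  7.17437752e-04]), 'force': array([ 0.02467935, -0.09428193,  0.09461091]), 'width': 1.0007423993084281}
scene {'fovy': 46.70162535110046, 'cx': 323.62449661816373, 'cy': 194.57980820958497, 'rvec': array([ 1.02690552,  2.46894272, -1.0244469 ]), 'tvec': array([ 0.35081089, -0.17839932,  1.51742633])}
side {'fovy': 46.036120069015055, 'cx': 319.81142651707523, 'cy': 201.52317180513265, 'rvec': array([ 0.28158452, -2.71993038,  1.31796189]), 'tvec': array([0.49724064, 0.14474946, 1.53251449])}
{'fovy': 65.70646984690485, 'cx': 315.9073518319358, 'cy': 197.77885909772743, 'mount': array([[-8.39318221e-04, -9.54722257e-01, -2.97497407e-01,
         8.02555330e-02],
       [ 9.99999567e-01, -9.20862661e-04,  1.33951485e-04,
        -7.55620751e-04],
       [-4.01840719e-04, -2.97497166e-01,  9.54722617e-01,
        -1.58454848e-01],
       [ 0.00000000e+00,  0.00000000e+00,  0.00000000e+00,
         1.00000000e+00]])} 0.0188
```

View pics/scene0.png

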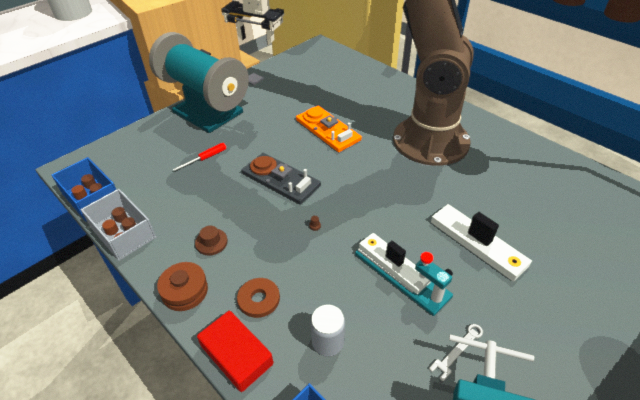

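View pics/side0.png

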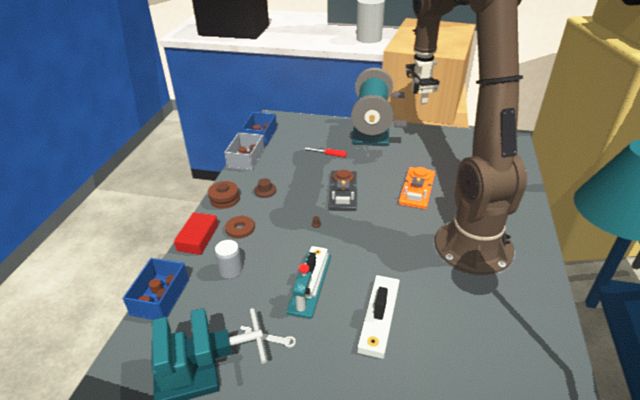

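Scene: the gauge with the small plate is at about (402,270), red button (427,258), grip (396,253), dark fixture (281,177) with blank (263,165). The long white plate at (480,240) and the orange fixture at (328,128) are the look-alikes.

```bash
cat > h.py <<'E'
import numpy as np, cv2
from cell import arm
from scipy.spatial.transform import Rotation as R
def cam(n):
    p=arm.camera_params(n); f=200/np.tan(np.radians(p['fovy']/2)); return p,f
def deproj(n,u,v,z):
    p,f=cam(n); M=R.from_rotvec(p['rvec']).as_matrix()
    c=np.stack([(u-p['cx'])/f*z,(v-p['cy'])/f*z,z],-1)
    return (c-p['tvec'])@M
def proj(n,X):
    p,f=cam(n); c=R.from_rotvec(p['rvec']).apply(np.atleast_2d(X))+p['tvec']
    return np.stack([c[:,0]/c[:,2]*f+p['cx'],c[:,1]/c[:,2]*f+p['cy']],-1)
def cloud(n,d):
    v,u=np.mgrid[0:400,0:640]; return deproj(n,u.astype(float),v.astype(float),d)
def wcloud(d,pos,rv):
    p,f=cam("wrist"); v,u=np.mgrid[0:400,0:640].astype(float)
    x=u-p['cx'];y=v-p['cy'];r=np.hypot(x,y)+1e-9;t=r/f
    k=np.tan(t)/r*d
    c=np.stack([x*k,y*k,d],-1)
    M=p['mount']; c=c@M[:3,:3].T+M[:3,3]
    return c@R.from_rotvec(rv).as_matrix().T+pos
def wproj(X,pos,rv):
    p,f=cam("wrist"); M=p['mount']
    c=(np.atleast_2d(X)-pos)@R.from_rotvec(rv).as_matrix()
    c=(c-M[:3,3])@M[:3,:3]
    th=np.arctan2(np.hypot(c[:,0],c[:,1]),c[:,2]); ph=np.arctan2(c[:,1],c[:,0])
    return np.stack([f*th*np.cos(ph)+p['cx'],f*th*np.sin(ph)+p['cy']],-1)
E
python3 - <<'E'
from h import *
for n in("scene","side"):
    d=np.load(n+"0.npy"); C=cloud(n,d)
    im=cv2.imread(f"pics/{n}0.png")
    for l in ("plate","gauge","gauge_button","fixture","pin_tip","blank_top","bush_mid","wrench_grip","screwdriver_grip","flange_mid","hub_mid","tin_mid") if n=="scene" else ("plate","gauge","fixture"):
        for m in arm.masks_of(n,l)[:3]:
            k=m['pixels']&(d>0); P=C[k]
            print(n,l,round(m['conf'],2),np.round(m['rect']).astype(int),np.median(P,0).round(3) if k.any() else None, np.percentile(P[:,2],98).round(3) if k.any() else None)
    # red button
    hsv=cv2.cvtColor(im,cv2.COLOR_BGR2HSV)
    red=((hsv[...,0]<6)|(hsv[...,0]>174))&(hsv[...,1]>200)&(hsv[...,2]>120)&(abs(C[...,2]-.128)<.012)
    k=red&(C[...,2]>.12); print("button",k.sum(),C[k].mean(0))
print(arm.observe()['clock'])
E
```

```text
scene plate 0.92 [395 265  72  62] [0.495 0.244 0.038] 0.089
scene plate 0.64 [482 244 101  80] [0.28  0.354 0.025] 0.093
scene gauge 0.71 [404 280  99  66] [0.501 0.338 0.018] 0.128
scene gauge_button 0.46 [426 266  15  24] [0.489 0.319 0.127] 0.132
scene fixture 0.86 [281 179  81  52] [ 0.48  -0.192  0.02 ] 0.047
scene fixture 0.75 [328 131  65  42] [ 0.211 -0.262  0.02 ] 0.047
scene pin_tip 0.86 [330 128  68  52] [ 0.211 -0.263  0.019] 0.047
scene pin_tip 0.81 [283 179  79  48] [ 0.48  -0.191  0.02 ] 0.047
scene blank_top 0.93 [330 128  64  44] [ 0.212 -0.262  0.02 ] 0.047
scene blank_top 0.92 [280 178  79  50] [ 0.48  -0.193  0.02 ] 0.047
scene wrench_grip 0.92 [457 353  58  54] [0.582 0.473 0.007] 0.011
scene wrench_grip 0.21 [327 332  33  46] [0.751 0.271 0.094] 0.103
scene screwdriver_grip 0.65 [200 156  52  28] [ 0.548 -0.449  0.02 ] 0.03
scene screwdriver_grip 0.44 [282 180  82  47] [ 0.48  -0.193  0.02 ] 0.047
scene flange_mid 0.74 [260 299  43  44] [0.781 0.07  0.018] 0.022
scene flange_mid 0.44 [456 352  55  54] [0.573 0.474 0.007] 0.011
scene hub_mid 0.62 [211 242  30  25] [ 0.763 -0.143  0.016] 0.048
scene tin_mid 0.76 [327 330  36  50] [0.751 0.27  0.093] 0.103
button 104 [0.48820018 0.31957589 0.12744018]
side plate 0.76 [318 268  15  44] [0.474 0.231 0.039] 0.09
side plate 0.57 [378 318  45  84] [0.266 0.374 0.025] 0.094
side plate 0.56 [226 262  26  40] [0.727 0.281 0.076] 0.102
side gauge 0.62 [316 269  22  41] [0.475 0.235 0.039] 0.09
side gauge 0.57 [311 288  43  65] [0.475 0.35  0.018] 0.128
side fixture 0.91 [342 189  31  40] [ 0.462 -0.184  0.019] 0.047
side fixture 0.77 [415 187  34  38] [ 0.196 -0.255  0.02 ] 0.047
button 23 [0.48128456 0.3237617  0.1260532 ]
0.85
```

```bash
python3 - <<'E'
import cv2
a=cv2.imread("pics/scene0.png")[200:320,340:500]; b=cv2.imread("pics/scene0.png")[130:220,220:340]
cv2.imwrite("pics/za.png",cv2.resize(a,None,fx=5,fy=5,interpolation=2)); cv2.imwrite("pics/zb.png",cv2.resize(b,None,fx=6,fy=6,interpolation=2))
E
```

```text
(no output)
```

View pics/za.png

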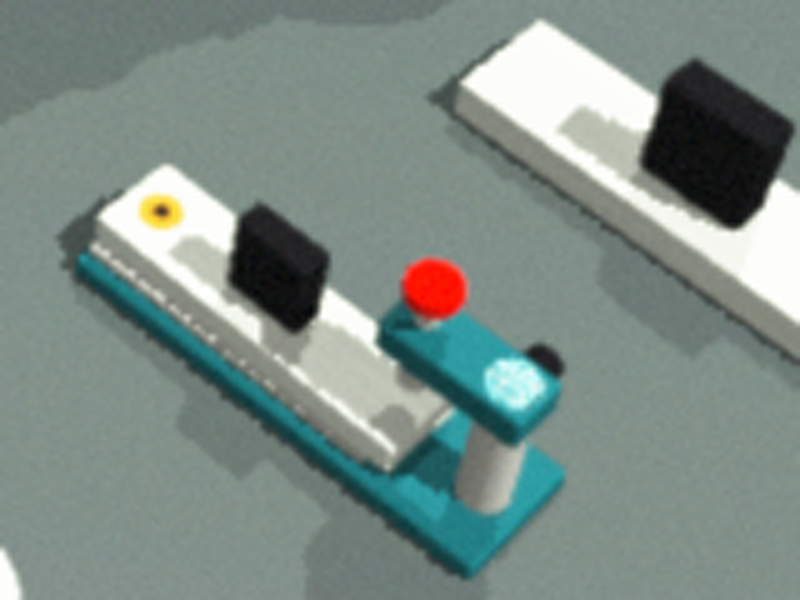

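View pics/zb.png

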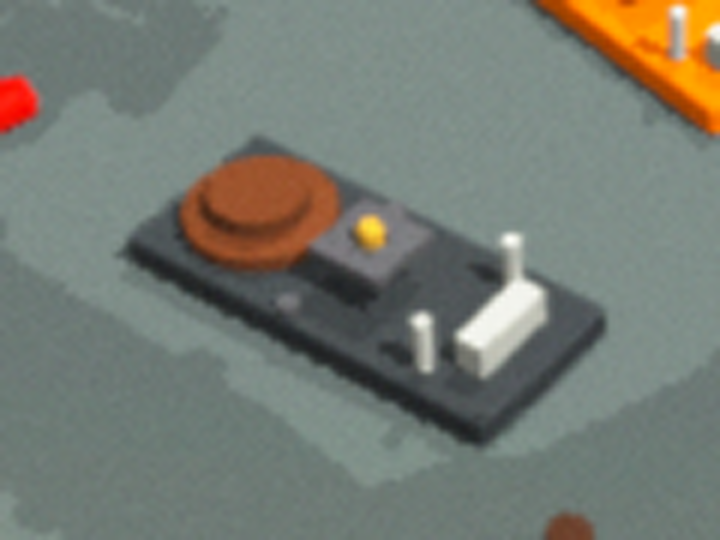

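```bash
python3 - <<'E'
from h import *
for n in("scene","side"):
    d=np.load(n+"0.npy"); C=cloud(n,d); Z=C[...,2]
    im=cv2.imread(f"pics/{n}0.png"); hsv=cv2.cvtColor(im,cv2.COLOR_BGR2HSV)
    def reg(c,r): return np.hypot(C[...,0]-c[0],C[...,1]-c[1])<r
    g=reg((.49,.27),.2); 
    yel=(hsv[...,0]>15)&(hsv[...,0]<35)&(hsv[...,1]>150)&(hsv[...,2]>120)
    k=yel&reg((.495,.16),.08); print(n,"bushring",k.sum(),C[k].mean(0))
    blk=(hsv[...,2]<60)&reg((.49,.24),.06)&(Z>.083)&(Z<.1); P=C[blk]; print("grip top",len(P),P.mean(0), (P.max(0)+P.min(0))/2)
    t=(Z>.01)&(Z<.03)&(hsv[...,0]>80)&(hsv[...,0]<100)&(hsv[...,1]>120)&reg((.49,.28),.2)
    # fixture
    k=yel&reg((.48,-.19),.08)&(Z>.03); print("pin",k.sum(),C[k].mean(0))
    rust=(hsv[...,0]<15)&(hsv[...,1]>120)&reg((.48,-.25),.09); kk=rust&(Z>.033)&(Z<.045); P=C[kk]; print("blank",len(P),P.mean(0),(P.max(0)+P.min(0))/2)
    w=(hsv[...,1]<40)&(hsv[...,2]>150)&reg((.48,-.15),.12)&(Z>.033)&(Z<.043); P=C[w]; print("restbar",len(P),P.mean(0))
E
```

```text
scene bushring 32 [0.48227283 0.16142171 0.03843164]
grip top 128 [0.48863896 0.23908022 0.08775082] [0.48791863 0.2380023  0.08754897]
pin 17 [ 0.46804496 -0.20121391  0.05129007]
blank 173 [ 0.47970258 -0.27572591  0.03834514] [ 0.47801601 -0.27746782  0.03881017]
restbar 93 [ 0.45434874 -0.12552014  0.03814901]
side bushring 10 [0.48070195 0.16940414 0.04289439]
grip top 54 [0.48243357 0.24187711 0.08748346] [0.48239661 0.23985906 0.08756955]
pin 6 [ 0.46303952 -0.19484744  0.05213557]
blank 89 [ 0.47556952 -0.27140121  0.03734119] [ 0.47680403 -0.27051736  0.03812867]
restbar 54 [ 0.45244062 -0.12584352  0.03733589]
```

```bash
cat >> h.py <<'E'
def plan(pos,rv,tgt,yaw,n,grip=None):
    """rows to take a tool to tgt pos with tool z down and tool x at world angle yaw"""
    R0=R.from_rotvec(rv); x=np.array([np.cos(yaw),np.sin(yaw),0]);z=np.array([0,0,-1.]);y=np.cross(z,x)
    R1=R.from_matrix(np.stack([x,y,z],1)); dr=(R0.inv()*R1).as_rotvec()/n
    cur=R0; dp=(np.array(tgt)-pos)/n
    for i in range(n):
        print(np.round(cur.inv().apply(dp)*1000,1),"mm",np.round(np.degrees(dr),2)); cur=cur*R.from_rotvec(dr)
E
python3 - <<'E'
from h import *
d=np.load("scene0.npy"); C=cloud("scene",d)
for (u,v) in [(175,60),(200,70),(230,85),(220,110),(190,45),(250,15),(262,40)]: print((u,v),C[v,u].round(3))
s=arm.observe(); print(s['position'],s['ee_rot'])
plan(s['position'],s['ee_rot'],[.46,-.22,.26],np.pi/2+.163,9)
E
```

```text
(175, 60) [ 0.468 -0.705  0.206]
(200, 70) [ 0.453 -0.583  0.213]
(230, 85) [ 0.406 -0.501  0.174]
(220, 110) [ 0.456 -0.506  0.102]
(190, 45) [ 0.359 -0.792  0.186]
(250, 15) [ 0.251 -0.565  0.327]
(262, 40) [-0.88  -2.055 -0.69 ]
[ 0.22995981 -0.58119365  0.22676877] [3.08590286e+00 5.88251376e-01 3.53046746e-05]
[ 38.5 -27.9  -3.7] mm [ 0.    0.   -8.64]
[ 42.3 -21.8  -3.7] mm [ 0.    0.   -8.64]
[ 45.1 -15.2  -3.7] mm [ 0.    0.   -8.64]
[46.9 -8.3 -3.7] mm [ 0.    0.   -8.64]
[47.6 -1.1 -3.7] mm [ 0.    0.   -8.64]
[47.2  6.  -3.7] mm [ 0.    0.   -8.64]
[45.8 13.  -3.7] mm [ 0.    0.   -8.64]
[43.3 19.8 -3.7] mm [ 0.    0.   -8.64]
[39.8 26.  -3.7] mm [ 0.    0.   -8.64]
```

```bash
python3 -m pendant '[[[0.018,-0.046,-0.02],[0,0,-8.64],0.09],[[0.025,-0.043,-0.02],[0,0,-8.64],0.06],[[0.031,-0.039,-0.01],[0,0,-8.64],0.02],[[0.037,-0.034,0],[0,0,-8.64],0]]'; python3 - <<'E'
from h import *
s=arm.observe(); print(s['position'],s['ee_rot'])
plan(s['position'],s['ee_rot'],[.465,-.21,.27],np.pi/2+.163,6)
E
```

```text
clock: 1.35
position: [0.2296, -0.3809, 0.2777]
ee_rot: [2.766, 1.484, 0.0]
force: [-0.3, 0.1, 0.2]
width: 0.703
[ 0.22956676 -0.38087298  0.2777064 ] [2.76632407e+00 1.48409980e+00 1.69796680e-04]
[45.4 16.9  1.3] mm [ 0.02  0.02 -7.15]
[43.  22.5  1.3] mm [ 0.02  0.02 -7.15]
[39.8 27.6  1.3] mm [ 0.02  0.02 -7.15]
[36.1 32.4  1.3] mm [ 0.02  0.02 -7.15]
[31.8 36.6  1.3] mm [ 0.02  0.02 -7.15]
[27.  40.3  1.3] mm [ 0.02  0.02 -7.15]
```

```bash
python3 -m pendant '[[[0.045,0.017,0],[0,0,-7.15],0],[[0.043,0.0225,0],[0,0,-7.15],0],[[0.04,0.0275,0.002],[0,0,-7.15],0],[[0.036,0.0325,0.002],[0,0,-7.15],0],[[0.032,0.0365,0.002],[0,0,-7.15],0],[[0.027,0.040,0.002],[0,0,-7.15],0],[[0,0,0],[0,0,0],0]]'; python3 - <<'E'
from h import *
s=arm.observe(); im,d=arm.get_image("wrist"); print(s['position'],s['ee_rot'],np.abs(s['dq']).max())
cv2.imwrite("pics/w1.png",im[:,:,::-1]); np.savez("w1.npz",d=d,p=s['position'],r=s['ee_rot'])
E
```

```text
clock: 2.22
position: [0.4676, -0.209, 0.2686]
ee_rot: [-2.031, -2.397, -0.003]
force: [0.0, -0.1, -0.2]
width: 0.007
[ 0.46763768 -0.20904895  0.26860581] [-2.03078806 -2.39675816 -0.0033693 ] 0.0645755955201369
```

View pics/w1.png

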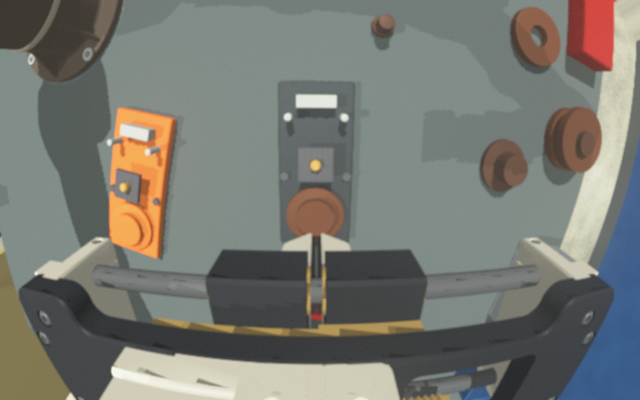

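Wrist view: the dark fixture is centred, pin at (316,165), posts (288,117)/(345,117), rest bar (316,101), blank (315,214).

```bash
python3 - <<'E'
from h import *
q=np.load("w1.npz"); d=q['d']; C=wcloud(d,q['p'],q['r']); Z=C[...,2]
im=cv2.imread("pics/w1.png"); hsv=cv2.cvtColor(im,cv2.COLOR_BGR2HSV)
def box(a): m=np.zeros((400,640),bool); m[a[1]:a[3],a[0]:a[2]]=1; return m
H,S,V=hsv[...,0],hsv[...,1],hsv[...,2]
k=box((300,150,332,182))&(H>12)&(H<35)&(S>150); vv,uu=np.nonzero(k); print("pin",k.sum(),uu.mean(),vv.mean(),C[k].mean(0),C[k&(Z>.048)].mean(0))
P=C[box((270,185,350,240))&(Z>.034)&(Z<.043)&(H<15)&(S>100)]; print("blank",len(P),P.mean(0),(P.max(0)+P.min(0))/2)
k=box((290,90,342,112))&(Z>.03)&(V>170); P=C[k]; print("bar",len(P),P.mean(0)); 
for nm,b in (("postL",(278,108,298,130)),("postR",(335,108,355,130))):
    k=box(b)&(V>150)&(Z>.04); print(nm,k.sum(),C[k].mean(0))
k=box((270,160,360,180))&(Z<.03)&(V<80)
# fixture base outline for yaw
k=box((265,70,365,245))&(Z>.008)&(Z<.06); P=C[k][:,:2].astype(np.float32); print("outline",cv2.minAreaRect(P))
print("table z",np.median(Z[20:100,180:260]))
# expected pixel of pin for candidate
print(wproj([[.466,-.2,.054]],q['p'],q['r']))
E
```

```text
pin 0 nan nan [nan nan nan] [nan nan nan]
blank 1071 [ 0.47694969 -0.27537206  0.03841257] [ 0.47746687 -0.27659022  0.03760197]
bar 549 [ 0.45291075 -0.12433307  0.03912956]
postL 54 [ 0.42247108 -0.14859282  0.0495564 ]
postR 51 [ 0.48948042 -0.13821145  0.05689481]
outline ((0.46683502197265625, -0.2096361219882965), (0.10062643885612488, 0.22695089876651764), 8.854987144470215)
table z 0.00038883994900335006
[[316.07682975 163.54936438]]<stdin>:6: RuntimeWarning: Mean of empty slice.
  ret = ret.dtype.type(ret / rcount)
  ret = um.true_divide(
```

```bash
python3 - <<'E'
from h import *
q=np.load("w1.npz"); d=q['d']; C=wcloud(d,q['p'],q['r']); Z=C[...,2]
im=cv2.imread("pics/w1.png"); hsv=cv2.cvtColor(im,cv2.COLOR_BGR2HSV)
s=hsv[155:176,304:328]; k=(s[...,1]>120)&(s[...,2]>90); v,u=np.nonzero(k); print(k.sum(),u.mean()+304,v.mean()+155)
k2=np.zeros((400,640),bool);k2[155:176,304:328]=k; print(C[k2].mean(0),C[k2][:,2].round(3))
for p in ([.4653,-.2022,.054],[.4653,-.2022,.046],[.4653,-.2072,.054]): print(wproj([p],q['p'],q['r']))
E
```

```text
84 315.1309523809524 164.89285714285714
[ 0.46514736 -0.20199881  0.0531953 ] [0.051 0.052 0.052 0.051 0.042 0.049 0.053 0.053 0.052 0.05  0.05  0.035
 0.051 0.053 0.054 0.054 0.054 0.055 0.053 0.052 0.046 0.053 0.053 0.054
 0.055 0.054 0.054 0.053 0.052 0.053 0.054 0.053 0.055 0.053 0.055 0.055
 0.055 0.054 0.052 0.052 0.053 0.054 0.053 0.055 0.055 0.055 0.055 0.055
 0.051 0.052 0.055 0.054 0.055 0.055 0.054 0.054 0.055 0.052 0.055 0.057
 0.054 0.056 0.055 0.054 0.055 0.055 0.054 0.056 0.055 0.054 0.054 0.055
 0.055 0.056 0.052 0.055 0.055 0.055 0.055 0.054 0.054 0.052 0.053 0.054]
[[315.22031688 165.19312694]]
[[315.22228474 163.95100396]]
[[314.55825646 169.12203285]]
```

```bash
python3 - <<'E'
from h import *
s=arm.observe()
plan(s['position'],s['ee_rot'],[.488,.275,.26],np.pi/2-.04,9)
E
```

```text
[52.9 11.1  1. ] mm [ 0.   -0.    1.28]
[53.1  9.9  1. ] mm [ 0.   -0.    1.28]
[53.4  8.7  1. ] mm [ 0.   -0.    1.28]
[53.5  7.5  1. ] mm [ 0.   -0.    1.28]
[53.7  6.3  1. ] mm [ 0.   -0.    1.28]
[53.8  5.1  1. ] mm [ 0.   -0.    1.28]
[53.9  3.9  1. ] mm [ 0.   -0.    1.28]
[54.   2.7  1. ] mm [ 0.   -0.    1.28]
[54.   1.5  1. ] mm [ 0.   -0.    1.28]
```

```bash
python3 -m pendant '[[[0.053,0.011,0.001],[0,0,1.28],0],[[0.053,0.01,0.001],[0,0,1.28],0],[[0.053,0.0085,0.001],[0,0,1.28],0],[[0.0535,0.0075,0.001],[0,0,1.28],0],[[0.0535,0.0065,0.001],[0,0,1.28],0],[[0.054,0.005,0.001],[0,0,1.28],0],[[0.054,0.004,0.001],[0,0,1.28],0],[[0.054,0.0025,0.001],[0,0,1.28],0],[[0.054,0.0015,0.001],[0,0,1.28],0],[[0,0,0],[0,0,0],0]]'; python3 - <<'E'
from h import *
s=arm.observe(); im,d=arm.get_image("wrist"); print(s['position'],s['ee_rot'],np.abs(s['dq']).max())
cv2.imwrite("pics/w2.png",im[:,:,::-1]); np.savez("w2.npz",d=d,p=s['position'],r=s['ee_rot'])
E
```

```text
clock: 3.52
position: [0.4874, 0.2766, 0.2597]
ee_rot: [-2.264, -2.176, -0.001]
force: [-0.2, -1.3, -0.5]
width: 0.002
[0.48744338 0.27664318 0.25967746] [-2.26357387e+00 -2.17610859e+00 -1.27291048e-03] 0.06089104222972351
```

View pics/w2.png

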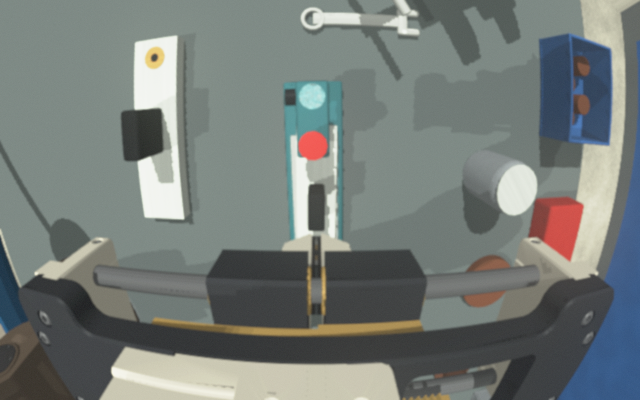

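Wrist view: button at (312,145), black grip (317,207), gauge aligned with the tool; the larger plate is at (160,130).

```bash
python3 - <<'E'
from h import *
q=np.load("w2.npz"); d=q['d']; C=wcloud(d,q['p'],q['r']); Z=C[...,2]
im=cv2.imread("pics/w2.png"); hsv=cv2.cvtColor(im,cv2.COLOR_BGR2HSV)
H,S,V=hsv[...,0],hsv[...,1],hsv[...,2]
def box(a): m=np.zeros((400,640),bool); m[a[1]:a[3],a[0]:a[2]]=1; return m
k=box((290,120,335,168))&((H<8)|(H>172))&(S>150); vv,uu=np.nonzero(k);P=C[k&(Z>.12)];print("button",k.sum(),uu.mean(),vv.mean(),P.mean(0),(P.max(0)+P.min(0))/2)
k=box((300,178,335,235))&(V<70)&(Z>.08)&(Z<.1); P=C[k]; print("grip",len(P),P.mean(0),cv2.minAreaRect(P[:,:2].astype(np.float32)))
k=box((280,75,350,240))&(H>75)&(H<100)&(S>80)&(Z<.03)&(Z>.005);P=C[k];print("base",len(P),cv2.minAreaRect(P[:,:2].astype(np.float32)))
k=box((280,120,350,240))&(S<60)&(V>120)&(Z<.045)&(Z>.03);P=C[k];print("platetop",len(P),P.mean(0),cv2.minAreaRect(P[:,:2].astype(np.float32)))
s=arm.observe(); print(s['force'])
b=C[box((290,120,335,168))&((H<8)|(H>172))&(S>150)&(Z>.12)].mean(0)
plan(s['position'],s['ee_rot'],[b[0],b[1],.135],np.pi/2-.036,4)
E
```

```text
button 582 312.5773195876289 145.30068728522338 [0.48517964 0.31967385 0.12999922] [0.48507996 0.33236314 0.27223001]
grip 107 [0.48441049 0.2292535  0.08802153] ((0.4850682318210602, 0.23954761028289795), (0.042583268135786057, 0.013858884572982788), 87.97106170654297)
base 1564 ((0.4839848279953003, 0.2792944312095642), (0.21582750976085663, 0.07339131832122803), 88.757080078125)
platetop 2412 [0.48733556 0.25307636 0.03853876] ((0.48590970039367676, 0.25869905948638916), (0.14597108960151672, 0.049956321716308594), 87.42298126220703)
[-0.23866485 -1.09289485 -0.30280611]
[11.4 -1.2 31.1] mm [-0.01  0.   -0.08]
[11.4 -1.2 31.1] mm [-0.01  0.   -0.08]
[11.4 -1.2 31.1] mm [-0.01  0.   -0.08]
[11.4 -1.2 31.1] mm [-0.01  0.   -0.08]
```

```bash
python3 -m pendant '[[[0.0115,-0.001,0.031],[0,0,0],0],[[0.0115,-0.001,0.031],[0,0,0],0],[[0.0115,-0.0015,0.031],[0,0,0],0],[[0.010,-0.0015,0.027],[0,0,0],0],[[0,0,0.004],[0,0,0],0],[[0,0,0.004],[0,0,0],0],[[0,0,0],[0,0,0],0]]'
```

```text
clock: 4.45
position: [0.4863, 0.3171, 0.1326]
ee_rot: [2.27, 2.171, 0.001]
force: [0.1, 0.3, -0.1]
width: 0.011
```

```bash
python3 -m pendant '[[[0.002,0,0.006],[0,0,0],0],[[0,0,0.006],[0,0,0],0],[[0,0,0.004],[0,0,0],0],[[0,0,0],[0,0,0],0]]'
```

```text
clock: 4.95
position: [0.4859, 0.3201, 0.1157]
ee_rot: [2.269, 2.173, 0.001]
force: [2.9, 0.0, 3.3]
width: 0.003
```

```bash
python3 -m pendant '[[[0,0,0.004],[0,0,0],0],[[0,0,0.001],[0,0,0],0]]'; python3 -m pendant '[[[0,0,0.001],[0,0,0],0],[[0,0,0],[0,0,0],0]]'
```

```text
clock: 5.2
position: [0.486, 0.3202, 0.1121]
ee_rot: [2.268, 2.172, 0.002]
force: [-2.0, -5.8, 25.4]
width: 0.004
clock: 5.45
position: [0.4861, 0.3202, 0.1121]
ee_rot: [2.268, 2.172, 0.003]
force: [-3.3, -6.6, 27.8]
width: 0.004
```

```bash
python3 -m pendant '[[[0,0,-0.0012],[0,0,0],0],[[0,0,0],[0,0,0],0]]'; python3 -m pendant '[[[0,0,0],[0,0,0],0],[[0,0,0],[0,0,0],0],[[0,0,0],[0,0,0],0],[[0,0,0],[0,0,0],0]]'
```

```text
clock: 5.7
position: [0.486, 0.3202, 0.1122]
ee_rot: [2.268, 2.172, 0.002]
force: [-0.1, -3.2, 17.3]
width: 0.004
clock: 6.2
position: [0.486, 0.3201, 0.1122]
ee_rot: [2.268, 2.172, 0.002]
force: [-0.8, -3.9, 17.0]
width: 0.004
```

```bash
python3 -m pendant '[[[0,0,-0.0007],[0,0,0],0],[[0,0,0],[0,0,0],0],[[0,0,0],[0,0,0],0],[[0,0,0],[0,0,0],0],[[0,0,0],[0,0,0],0]]'; python3 -m pendant '[[[0,0,-0.008],[0,0,0],0],[[0,0,-0.012],[0,0,0],0],[[-0.01,0,-0.025],[0,0,0],0.02],[[-0.025,0,-0.02],[0,0,0],0.06],[[-0.025,0,0],[0,0,0],0.06],[[0,0,0],[0,0,0],0.06]]'; python3 - <<'E'
from h import *
s=arm.observe(); im,d=arm.get_image("wrist"); print(s['position'],s['ee_rot'],np.abs(s['dq']).max())
cv2.imwrite("pics/w3.png",im[:,:,::-1]); np.savez("w3.npz",d=d,p=s['position'],r=s['ee_rot'])
E
```

```text
clock: 6.82
position: [0.4859, 0.3201, 0.1123]
ee_rot: [2.269, 2.172, 0.002]
force: [0.6, -1.8, 10.1]
width: 0.005
clock: 7.58
position: [0.4827, 0.2579, 0.1768]
ee_rot: [2.271, 2.17, -0.003]
force: [0.6, 0.5, -0.6]
width: 0.392
[0.4826579  0.25787907 0.17678941] [ 2.27092737  2.16973614 -0.00254304] 0.0306140978776781
```

View pics/w3.png

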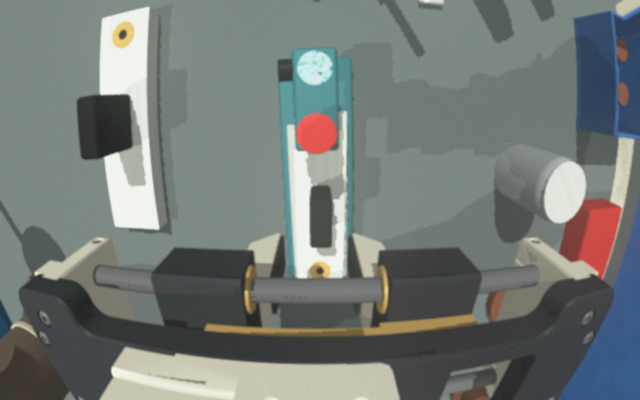

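Grip top is at (320,215), brass bush (319,270), button back up (316,132).

```bash
python3 - <<'E'
from h import *
q=np.load("w3.npz"); d=q['d']; C=wcloud(d,q['p'],q['r']); Z=C[...,2]
im=cv2.imread("pics/w3.png"); hsv=cv2.cvtColor(im,cv2.COLOR_BGR2HSV)
H,S,V=hsv[...,0],hsv[...,1],hsv[...,2]
def box(a): m=np.zeros((400,640),bool); m[a[1]:a[3],a[0]:a[2]]=1; return m
k=box((300,180,340,252))&(V<75)&(Z>.082)&(Z<.1); P=C[k]; print("grip",len(P),P.mean(0),cv2.minAreaRect(P[:,:2].astype(np.float32)))
k=box((305,258,335,282))&(H>12)&(H<35)&(S>110)&(V>90); print("bush",k.sum(),C[k].mean(0))
k=box((285,60,350,150))&((H<8)|(H>172))&(S>150);print("button",np.median(C[k],0))
k=box((270,110,360,280))&(S<60)&(V>110)&(Z<.045)&(Z>.03);P=C[k];print("platetop",len(P),P.mean(0),cv2.minAreaRect(P[:,:2].astype(np.float32)))
E
```

```text
grip 116 [0.48413757 0.22915281 0.0881066 ] ((0.48525363206863403, 0.23945333063602448), (0.043287552893161774, 0.015217170119285583), 86.33245086669922)
bush 170 [0.48187142 0.16322496 0.03916222]
button [0.4850256  0.31984205 0.12844311]
platetop 4738 [0.48621801 0.23846973 0.03851602] ((0.48497822880744934, 0.24246840178966522), (0.17969143390655518, 0.050844643265008926), 87.59445190429688)
```

```bash
python3 -m pendant '[[[-0.0095,0.0015,0.03],[0,0,0],0.06],[[-0.0095,0.0015,0.03],[0,0,0],0.06],[[0,0,0.03],[0,0,0],0.06],[[0,0,0.025],[0,0,0],0.06],[[0,0,0.012],[0,0,0],0.06],[[0,0,0],[0,0,0],0.06],[[0,0,0],[0,0,0],0.06]]'; python3 - <<'E'
from h import *
s=arm.observe(); im,d=arm.get_image("wrist"); print(s['position'],s['ee_rot'],s['force'])
cv2.imwrite("pics/w4.png",im[:,:,::-1]); np.savez("w4.npz",d=d,p=s['position'],r=s['ee_rot'])
E
```

```text
clock: 8.5
position: [0.4855, 0.2416, 0.0505]
ee_rot: [2.268, 2.173, 0.002]
force: [0.4, 0.3, 0.3]
width: 0.657
[0.48549512 0.24164236 0.05047749] [2.26842159e+00 2.17325928e+00 1.97015953e-03] [0.40991605 0.27008162 0.33467524]
```

View pics/w4.png

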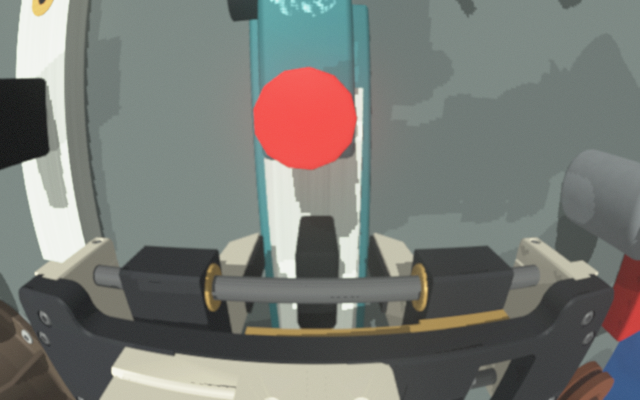

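The grip sits centred between the open fingers (318,270). Final adjustment and close.

```bash
python3 -m pendant '[[[-0.003,0,0.0055],[0,0,0],0.06],[[0,0,0],[0,0,0],0.06],[[0,0,0],[0,0,0],0.0],[[0,0,0],[0,0,0],0.0],[[0,0,0],[0,0,0],0.0],[[0,0,0],[0,0,0],0.0]]' 45; python3 -m pendant '[[[0,0,0],[0,0,0],0.0]]'
```

```text
clock: 9.3
position: [0.485, 0.2379, 0.0441]
ee_rot: [2.269, 2.173, 0.0]
force: [0.1, 0.5, -0.2]
width: 0.266
clock: 9.43
position: [0.4852, 0.2379, 0.0442]
ee_rot: [2.269, 2.173, 0.001]
force: [1.2, 0.8, 0.3]
width: 0.215
```

```bash
python3 -m pendant '[[[0,0,0],[0,0,0],0.0],[[0,0,-0.003],[0,0,0],0.0],[[0,0,-0.003],[0,0,0],0.0],[[0,0,0],[0,0,0],0.0]]'
```

```text
clock: 9.93
position: [0.4849, 0.2378, 0.0502]
ee_rot: [-2.269, -2.173, 0.0]
force: [-0.1, -0.1, -4.6]
width: 0.213
```

```bash
python3 -m pendant '[[[-0.02,0,0],[0,0,0],0.0],[[-0.03,0,0],[0,0,0],0.0],[[-0.03,0,-0.002],[0,0,0],0.0],[[-0.03,0,-0.03],[0,0,0],0.0],[[-0.02,0,-0.04],[0,0,0],0.0],[[0,0,-0.03],[0,0,0],0.0],[[0,0,0],[0,0,0],0.0],[[0,0,0],[0,0,0],0]]'; python3 - <<'E'
from h import *
s=arm.observe(); im,d=arm.get_image("wrist"); print(s['position'],s['ee_rot'],s['force'])
cv2.imwrite("pics/w5.png",im[:,:,::-1]); np.savez("w5.npz",d=d,p=s['position'],r=s['ee_rot'])
im,d=arm.get_image("scene");cv2.imwrite("pics/s5.png",im[:,:,::-1]);np.save("s5.npy",d)
plan(s['position'],s['ee_rot'],[.4652,-.19,.13],np.pi/2+.156,8)
E
```

```text
clock: 10.92
position: [0.4786, 0.1072, 0.151]
ee_rot: [-2.269, -2.172, 0.002]
force: [0.2, 0.1, -5.8]
width: 0.213
[0.47857211 0.10720634 0.15099686] [-2.26899609 -2.1724939   0.00249696] [ 0.23256837  0.10908076 -5.80154606]
[-37.2  -0.1   2.7] mm [-0.01  0.01 -1.43]
[-37.2  -1.    2.7] mm [-0.01  0.01 -1.43]
[-37.1  -1.9   2.7] mm [-0.01  0.01 -1.43]
[-37.1  -2.8   2.6] mm [-0.01  0.01 -1.43]
[-37.   -3.8   2.6] mm [-0.01  0.01 -1.43]
[-36.9  -4.7   2.6] mm [-0.01  0.01 -1.43]
[-36.8  -5.6   2.6] mm [-0.01  0.01 -1.43]
[-36.6  -6.5   2.6] mm [-0.01  0.01 -1.43]
```

View pics/w5.png

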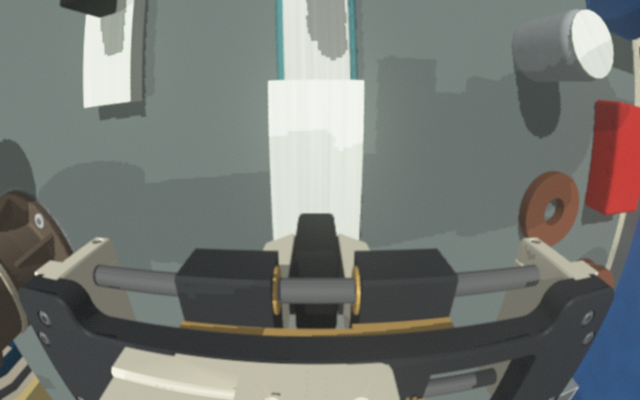

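View pics/s5.png

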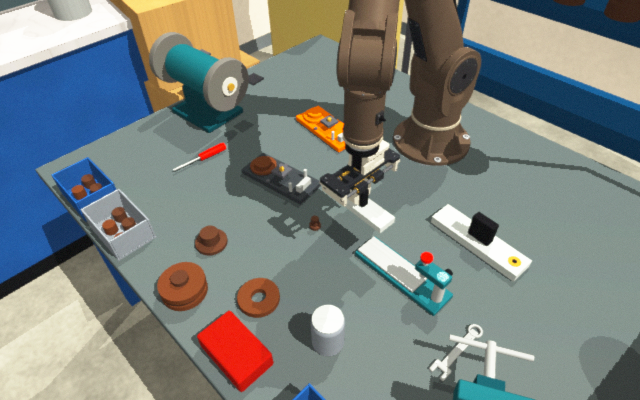

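The plate is held, out from under the gauge; its +y end shows at rows 80–240, columns 268–363. Measuring it in the tool frame.

```bash
cat > tm.py <<'E'
from h import *
def meas(f,png,show=True):
    q=np.load(f); d=q['d']; C=wcloud(d,q['p'],q['r']); T=(C-q['p'])@R.from_rotvec(q['r']).as_matrix()
    im=cv2.imread(png); hsv=cv2.cvtColor(im,cv2.COLOR_BGR2HSV); S,V=hsv[...,1],hsv[...,2]
    k=np.zeros((400,640),bool);k[60:240,255:380]=1
    k&=(S<60)&(V>130)&(abs(T[...,2]-.006)<.012)&(T[...,0]>.02)
    P=T[k]; A=np.c_[P[:,0],P[:,1],np.ones(len(P))]; c=np.linalg.lstsq(A,P[:,2],rcond=None)[0]
    print(len(P),"plane z=",c.round(4),"end x",np.percentile(P[:,0],[98,99.5,100]).round(4),"y range",np.percentile(P[:,1],[0.5,99.5]).round(4))
    for lo,hi in((.04,.05),(.05,.06),(.06,.07),(.07,.08),(.08,.09)):
        y=P[(P[:,0]>lo)&(P[:,0]<hi)][:,1]; print(lo,np.percentile(y,[1,99]).round(4),(np.percentile(y,[1,99]).mean()).round(4))
if __name__=="__main__":
    import sys; meas(sys.argv[1],sys.argv[2])
E
python3 tm.py w5.npz pics/w5.png
```

```text
12433 plane z= [0.0018 0.0002 0.0056] end x [0.0929 0.0939 0.0943] y range [-0.0257  0.0239]
0.04 [-0.0256  0.0237] -0.001
0.05 [-0.0255  0.0234] -0.0011
0.06 [-0.0253  0.0234] -0.001
0.07 [-0.0253  0.0236] -0.0009
0.08 [-0.0254  0.0235] -0.001
```

```bash
python3 -m pendant '[[[-0.038,0,0.0027],[0,0,-1.43],0],[[-0.0385,-0.001,0.0027],[0,0,-1.43],0],[[-0.0385,-0.002,0.0027],[0,0,-1.43],0],[[-0.0385,-0.003,0.0027],[0,0,-1.43],0],[[-0.0385,-0.0038,0.0027],[0,0,-1.43],0],[[-0.038,-0.0047,0.0027],[0,0,-1.43],0],[[-0.038,-0.0056,0.0027],[0,0,-1.43],0],[[-0.038,-0.0065,0.0027],[0,0,-1.43],0],[[0,0,0],[0,0,0],0],[[0,0,0],[0,0,0],0]]'; python3 - <<'E'
from h import *
s=arm.observe(); im,d=arm.get_image("wrist"); print(s['position'],s['ee_rot'],s['force'])
cv2.imwrite("pics/w6.png",im[:,:,::-1]); np.savez("w6.npz",d=d,p=s['position'],r=s['ee_rot'])
im,d=arm.get_image("scene");cv2.imwrite("pics/s6.png",im[:,:,::-1]);np.save("s6.npy",d)
plan(s['position'],s['ee_rot'],[.4661,-.2013,.085],np.pi/2+.156,2)
E
python3 tm.py w6.npz pics/w6.png
```

```text
clock: 12.28
position: [0.4658, -0.1985, 0.1295]
ee_rot: [-2.039, -2.387, -0.0]
force: [0.5, 1.1, -5.4]
width: 0.218
[ 0.46584696 -0.19852345  0.1295299 ] [-2.03946430e+00 -2.38693457e+00 -8.39595260e-05] [ 0.53859882  1.12333239 -5.35431411]
[-1.4 -0.1 22.3] mm [-0.04 -0.05  0.02]
[-1.4 -0.1 22.3] mm [-0.04 -0.05  0.02]
12489 plane z= [0.0017 0.0002 0.0055] end x [0.0933 0.0943 0.095 ] y range [-0.0256  0.0239]
0.04 [-0.0254  0.0236] -0.0009
0.05 [-0.0254  0.0236] -0.0009
0.06 [-0.0252  0.0235] -0.0009
0.07 [-0.0253  0.0237] -0.0008
0.08 [-0.0254  0.0236] -0.0009
```

View pics/w6.png

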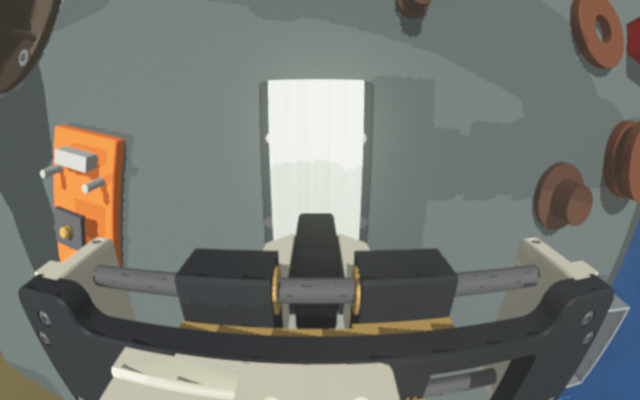

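Posts peek symmetrically either side of the plate at (268,138)/(365,138). Lower towards the pin.

```bash
python3 -m pendant '[[[-0.0015,0,0.015],[0,0,0],0],[[-0.0015,0,0.015],[0,0,0],0],[[0,0,0.015],[0,0,0],0],[[0,0,0],[0,0,0],0],[[0,0,0],[0,0,0],0]]'
```

```text
clock: 13.0
position: [0.467, -0.2022, 0.0856]
ee_rot: [-2.041, -2.388, -0.0]
force: [0.5, 1.2, -4.6]
width: 0.216
```

```bash
python3 -m pendant '[[[0.001,-0.001,0.003],[0,0,0],0],[[0,0,0.002],[0,0,0],0],[[0,0,0],[0,0,0],0]]'; python3 -m pendant '[[[0,0,0.002],[0,0,0],0],[[0,0,0.001],[0,0,0],0],[[0,0,0],[0,0,0],0]]'
```

```text
clock: 13.38
position: [0.4656, -0.2015, 0.0805]
ee_rot: [2.041, 2.388, -0.0]
force: [0.1, -0.8, -6.0]
width: 0.218
clock: 13.75
position: [0.4656, -0.2014, 0.0774]
ee_rot: [-2.041, -2.388, 0.0]
force: [-0.5, 0.5, -5.5]
width: 0.217
```

```bash
python3 -m pendant '[[[0,0,0.0015],[0,0,0],0],[[0,0,0],[0,0,0],0]]'; python3 -m pendant '[[[0,0,0.002],[0,0,0],0],[[0,0,0],[0,0,0],0]]'
```

```text
clock: 14.0
position: [0.4655, -0.2015, 0.0759]
ee_rot: [-2.041, -2.388, 0.0]
force: [0.3, -0.0, -5.2]
width: 0.215
clock: 14.25
position: [0.4656, -0.2015, 0.0739]
ee_rot: [-2.041, -2.388, 0.0]
force: [-0.2, -0.5, -5.2]
width: 0.218
```

```bash
python3 -m pendant '[[[0,0,0.002],[0,0,0],0],[[0,0,0.002],[0,0,0],0],[[0,0,0],[0,0,0],0]]'; python3 -m pendant '[[[0,0,0.002],[0,0,0],0],[[0,0,0.001],[0,0,0],0],[[0,0,0],[0,0,0],0]]'
```

```text
clock: 14.62
position: [0.4656, -0.2015, 0.0699]
ee_rot: [-2.041, -2.388, 0.0]
force: [-0.2, 0.0, -4.6]
width: 0.214
clock: 15.0
position: [0.4657, -0.2015, 0.0673]
ee_rot: [2.041, 2.388, -0.0]
force: [-0.8, -0.4, 2.8]
width: 0.214
```

```bash
python3 -m pendant '[[[0,0,0.002],[0,0,0],0],[[0,0,0.0015],[0,0,0],0],[[0,0,0],[0,0,0],0]]'; python3 -m pendant '[[[0,0,0.001],[0,0,0],0],[[0,0,0.0007],[0,0,0],0],[[0,0,0],[0,0,0],0]]'
```

```text
clock: 15.38
position: [0.4658, -0.2015, 0.0636]
ee_rot: [2.041, 2.388, -0.0]
force: [-3.0, 0.1, 5.3]
width: 0.218
clock: 15.75
position: [0.4658, -0.2015, 0.0621]
ee_rot: [2.041, 2.388, -0.0]
force: [-2.7, 0.7, 7.4]
width: 0.216
```

```bash
python3 -m pendant '[[[0,-0.0006,0.0007],[0,0,0],0],[[0,0,0],[0,0,0],0],[[0,0,0],[0,0,0],0]]'; python3 -m pendant '[[[0,0,0.0007],[0,0,0],0],[[0,0,0],[0,0,0],0],[[0,0,0],[0,0,0],0]]'
```

```text
clock: 16.12
position: [0.4657, -0.2015, 0.0621]
ee_rot: [2.04, 2.387, 0.001]
force: [-4.7, 1.2, 15.9]
width: 0.214
clock: 16.5
position: [0.4658, -0.2015, 0.0621]
ee_rot: [2.04, 2.387, -0.0]
force: [-6.3, 2.0, 25.9]
width: 0.217
```

```bash
python3 -m pendant '[[[0,-0.0003,-0.0006],[0,0,0],0],[[0,0,0],[0,0,0],0],[[0,0,0],[0,0,0],0],[[0,0,0],[0,0,0],0]]'; python3 - <<'E'
from h import *
s=arm.observe(); im,d=arm.get_image("wrist"); print(s['position'],s['ee_rot'],s['force'],s['ft_torque'])
cv2.imwrite("pics/w7.png",im[:,:,::-1]); np.savez("w7.npz",d=d,p=s['position'],r=s['ee_rot'])
im,d=arm.get_image("scene");cv2.imwrite("pics/s7.png",cv2.resize(im[130:220,220:340,::-1],None,fx=6,fy=6));np.save("s7.npy",d)
im,d=arm.get_image("side");cv2.imwrite("pics/d7.png",cv2.resize(im[130:230,290:410,::-1],None,fx=6,fy=6))
E
python3 tm.py w7.npz pics/w7.png
```

```text
clock: 17.0
position: [0.4657, -0.2015, 0.0621]
ee_rot: [2.04, 2.387, 0.001]
force: [-3.9, 0.4, 16.7]
width: 0.217
[ 0.46572728 -0.20153225  0.06211576] [2.03965083e+00 2.38702484e+00 1.00405900e-03] [-3.90135297  0.4068192  16.65487608] [0.32951414 0.90694092 0.0098834 ]
12855 plane z= [0.0009 0.0033 0.0057] end x [0.0936 0.0947 0.095 ] y range [-0.033   0.0328]
0.04 [-0.0255  0.0237] -0.0009
0.05 [-0.0341  0.0339] -0.0001
0.06 [-0.0335  0.0334] -0.0
0.07 [-0.0253  0.0236] -0.0009
0.08 [-0.0254  0.0236] -0.0009
```

View pics/w7.png

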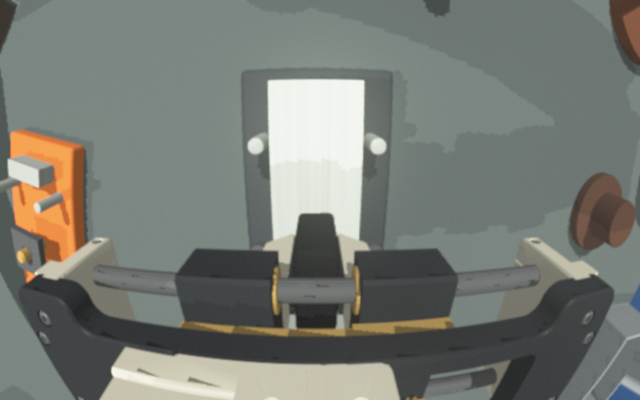

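View pics/s7.png

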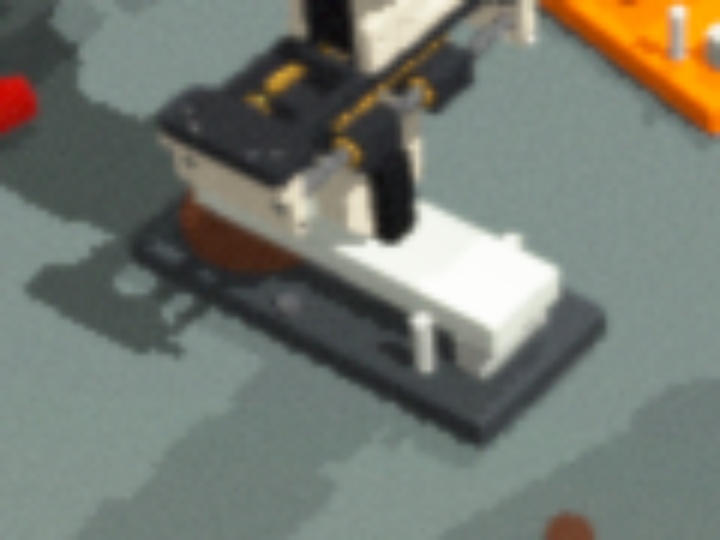

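View pics/d7.png

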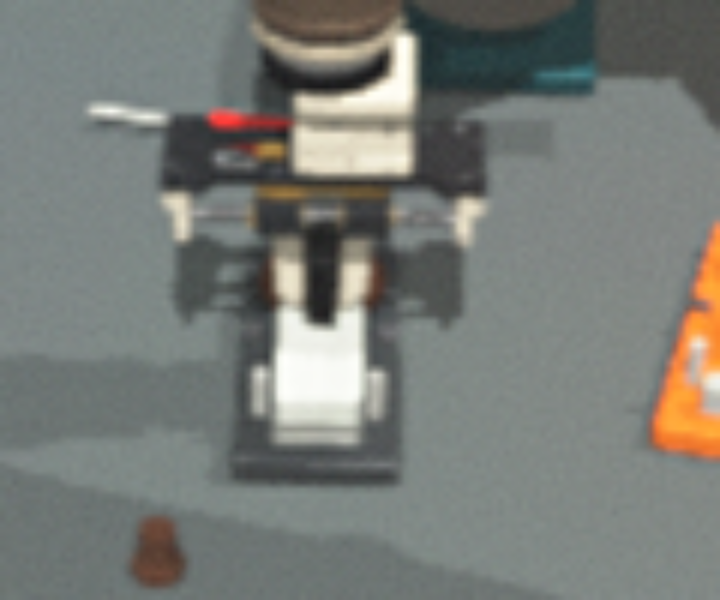

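The plate lies between the posts on the blank and rest bar, level. Its underside works out at 38.5 mm, with 16.7 N downward push and a hard stop. Handing in.

```bash
python3 - <<'E'
from cell import arm
print(arm.observe()['force'],arm.observe()['clock']); print(arm.sign_off())
E
```

```text
[-3.29377466  1.62793052 16.10016127] 17.15
the job is handed in; nothing more can be done
None
```

I checked the plate on the gauge, moved it to the fixture and pressed it home. I handed the job in at 17.15 s, still holding it down; no verdict was reported.

- **Gauge check:** I held the foot on the plate for about 1.5 s. It first hit 28 N, above the 6–12 N aimed for, and I eased it to 17 N and then 10 N. The button then measured 128 mm high, so the foot had sprung up again.
- **Plate move:** I gripped the black block at 45 N, drew the plate out from under the foot along -y, and carried it to the dark fixture. The socket went over the pin without catching.
- **Final state:** The plate hit a hard stop with its underside about 38.5 mm above the table (38 mm is home). It sat centred between the guide posts and level within about 0.003 rad, under a 16 N downward push.
- **Not fully settled:** About 3–4 N of sideways force remained at the end, probably the socket rubbing on the pin. I could not see the bush over the blank directly; I inferred it from the plate's position and heading. I did not measure the bystanders again at the end.

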